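Set the wood lathe's speed lever to the third notch

ROBOT

A 6-joint arm with a two-finger parallel gripper is mounted at the origin on the work surface. World frame = base frame: x ahead of the robot, y to its left, z up, the work surface at z = 0. Lengths are in mm, angles in rad, forces in N, time in s.
With the tool pointing down it reaches from about 275 to 1000 mm from the base axis. Payload 8.4 kg.
Tool frame: the origin (TCP) lies at the very end of the fingers, on their centre line; the grasp point (between the pads) lies 19 mm behind it; z points along the fingers, y is the line along which they close (so a half turn about z gives the same grasp; the last joint's range is limited). The gripper opens to 85 mm and grips with 20 to 120 N. Pads are 22 mm wide; open, the fingers measure 114 mm over their backs; the gripper's body (76 mm by 85 mm) begins 54 mm behind the grasp point. The pads swing forward as they close: fully open they stand 13 mm farther back than shut.
Start: joints at [-1.206, 0.353, 1.633, -0, 1.155, -0.002], TCP at [224.143, -583.428, 231.281] pointing down, gripper open.
Joint ranges: [-2.63, 2.63], [-0.92, 2.1], [0.06, 2.66], [-1.3, 4.44], [0, 2.69], [-3.02, 3.02]. Speed limits (rad/s): [2.22, 2.22, 2.79, 3.14, 3.14, 3.14].

INTERFACE

Orientations are given as [roll, pitch, yaw] about the fixed x, y, z axes, in that order (R = Rz(yaw) Ry(pitch) Rx(roll)).
In Python, from rig import sensors, grab_frame, camera_params, order gives the robot as it stands. The module is installed in compiled form; this text tells all that it offers.
- The arm moves only by the tool move_arm, never from a script. Its argument "motion" is a list of rows, each a list of 7 numbers: the turn, a rotation vector about the tool's x, y, z in shares of pi rad (1.0 is pi rad), then the shift along the tool's x, y, z in parts of the range, where 1.0 means 0.6 m, then the finger opening in m, from 0 to 0.0854. A call has 1 to 8 rows; each row is the pose to reach, as a shift and turn from the pose commanded when the call began, along the tool's axes at that moment; what a row does not reach only later rows make up. A row lasts 1/8 s, in which the tool goes at most 62.5 mm and 10.7 degrees, less where a joint would pass 70% of its speed; a pose out of reach is approached as far as the arm can. Shift and turn numbers lie between -1 and 1, and a call with a number outside is refused. A call with a gripper value outside its range is refused whole. The fingers move at their own pace and stop on an object; "grip_force" is the grip in N (left out, the last holds). Time passes only in rows, so rows that repeat a pose let the fingers close. It gives the time, the measured TCP pose, the force, the opening and the grip force at its end, in the units of the state.
- sensors.sense(): the state, without advancing time (a new reading comes with each control period).
- grab_frame(name): name is "scene" or "side" or "wrist"; returns (picture, depth): 480x640x3 uint8, red, green, blue; 480x640 float32, mm along the optical axis (not along the pixel's ray), 0 where there is no reading.
- camera_params(name): a dict with "camera_matrix" (3x3 intrinsics, pixels), "world_from_camera" (4x4, takes a point from camera to world coordinates). Camera axes: x right, y down, z forward; pixel columns grow to the right and rows downward; lengths in mm; the calibration is good to about 2 mm. A picture is of the moment at which its call begins: read the wrist's pose just before it. camera_params takes no time and is no camera call; for the wrist camera it gives the pose at the moment of the call.
- order.sign_off(): hands the job in; it is judged then, once.
The state is a dict: "clock": time; "qpos": joint angles; "qvel": joint speeds; "joint_efforts": joint torques, N m; "eef_pos": TCP position; "tcp_rot": TCP orientation; "contact_force": force on the tool from outside, world axes, zero at the start; "wrist_torque": the same for the moment, N m; "opening": opening from 0.0 (shut) to 1.0 (fully open); "grasp_force": force on a finger pad.
Only numpy, scipy, OpenCV 4.12 (cv2) and the standard library are available. Lean on these libraries where they do the work, as an engineer would, in place of code of your own. Each camera call takes 0.05 s, during which the arm holds its last target. There are 200 camera calls.

TASK

Before the next turning job, set the speed lever on top of the wood lathe's headstock to third speed. It stands in the smooth neutral part of its slot, at the handwheel end: push it with the fingertips from the handwheel side towards the tailstock, count the clicks by feel and stop once it has dropped into the third notch, never running it past. Only push the lever, do not grip it or reach round to its tailstock side, and leave the wax bar, gouge, bowl and jar where they are.

Things in the scene. Friction and masses are not known exactly. Their poses are not given: they have to be found in the camera images.
- lathe: Mini wood lathe, fixed: blue bed, grey headstock, wood between centres. Origin on the table under the headstock; x to the lathe's back, z up, y along the spindle to the headstock's outer end (bed and tailstock at -y). Headstock x -58 to 58 mm, y -75 to 85, flat top at z 235; belt cover and handwheel, out to y 139, are lower. Lever slot along y at x -20 in an aluminium plate, top z 238.
- slot_start (a point): Point on the gate plate's top face where the lever's stem stands at joint value 0 (at the outer, +y end of the slot).
- speed_lever (a joint): Lever travel in m along the slot: 0 at its outer (+y) end, to 0.100 towards the tailstock (lathe -y). Smooth neutral 0 to 0.026 (0.7 N friction), where it starts; then spring-ball notches at 0.040, 0.054, 0.068 (third), 0.082, 0.096, a crest 7 mm before each. Leaving a notch takes about 6 N; past the crest the lever snaps ahead of the finger into the next notch (a click) and stays there.
- lever_grip (a point): Centre of the lever's black grip, moving with it: 30 mm (lathe x) by 16 mm (lathe y, the travel) by 36 mm high. It is 45 mm above the gate plate; the grip's underside is 27 mm above the plate, on a 7 mm steel stem. Push on the 30 mm wide face that looks to lathe +y; its -y half is the far side, not to be touched.
- wax_bar: Brown bar of polishing wax, 22 x 75 x 22 mm, lying loose on the headstock's top behind the slot (lower than the lever's grip). Origin under its centre.
- gouge: Turning gouge, 400 mm long, wooden handle 28 mm thick, lying loose on the table in front of the lathe. Origin under it, on the table, 200 mm from either end.
- bowl: Small turned wooden bowl, 104 mm across, 45 mm high, loose on the table beyond the headstock's outer end. Origin under its centre.
- finish_jar: Jar of finish, 64 mm across, 85 mm high, loose on the table behind the lathe. Origin under its centre.

How it is judged:
By the outcome, as a careful person would: the job done as asked, in the order asked, and still so for the second after the job is handed in, with the robot touching nothing.
It also fails if it takes over 58 s, if anything falls off the work surface, if the arm or the gripper's body presses on something with over 40 N, if the wrist force passes 120 N, or if a joint passes its speed limit or range.

## Working session

There is one attempt and no reset: what is moved stays moved. The work goes in short steps, Python scripts to look and compute and a tool call to move; the robot and the scene stay as the last step left them, time stands still between calls to the robot, and variables do not carry over. Pictures are saved under pics/ and viewed, at most 10 in all, crops included, and the job is handed in when it is done.

Besides the shell and the picture viewer there is one more tool, called after "Call:" as name(argument=value, ...), one argument or row to a line, values as JSON. move_arm: Moves the arm, as the interface text tells. Its arguments: {"type":"object","properties":{"motion":{"type":"array","items":{"type":"array","items":{"type":"number"}}},"grip_force":{"type":"number"}},"required":["motion"]}

```bash
mkdir -p pics; python3 - <<'E'
from rig import *
import numpy as np,cv2
for n in ("scene","side"):
    p,d=grab_frame(n); c=camera_params(n)
    cv2.imwrite(f"pics/{n}.png",p[:,:,::-1]); np.savez(f"{n}.npz",p=p,d=d,K=c["camera_matrix"],T=c["world_from_camera"])
s=sensors.sense(); print(s["clock"],s["eef_pos"],s["tcp_rot"],s["opening"],s["contact_force"])
E
```

```text
0.1 [ 223.98682477 -583.00870057  230.62666823] [-3.14030600e+00 -3.24089303e-05  3.66786392e-01] 0.996682301251498 [-0.57541829  0.20677998 -0.21944779]
```

View pics/scene.png

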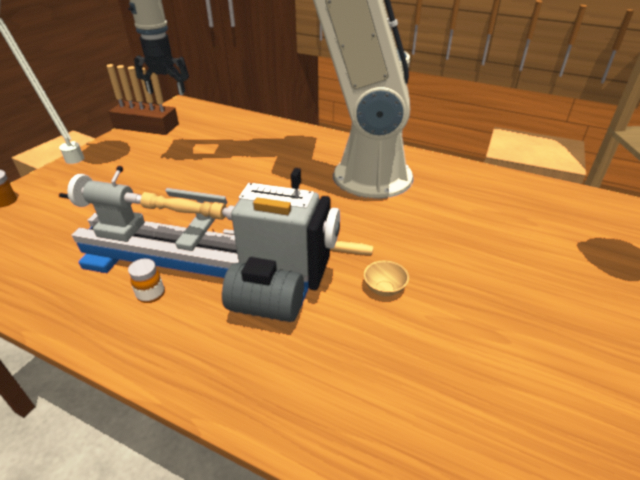

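View pics/side.png

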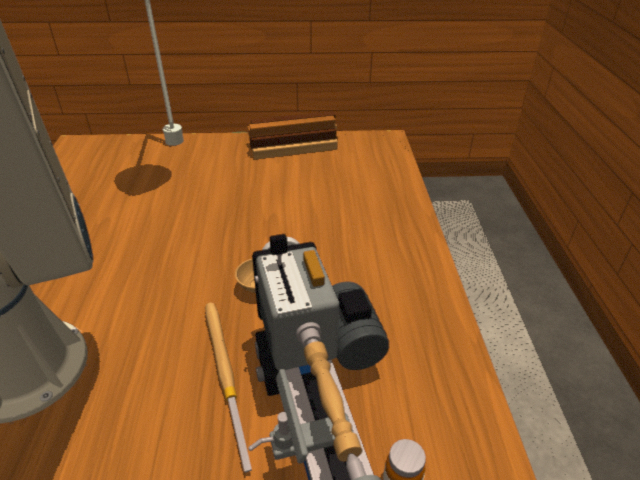

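The scene view shows the lever grip at about (296,180), beyond the plate's outer end. The side view shows it at (279,243), with the plate around (290,280) and the wax bar at (313,268). Next I'll fit the plate and the grip from depth.

```bash
cat > h.py <<'E'
import numpy as np
def cloud(n):
    f=np.load(n+".npz"); d=f["d"]; v,u=np.mgrid[:480,:640]
    r=np.linalg.inv(f["K"])@np.stack([u.ravel()+0.,v.ravel(),np.ones(u.size)])
    X=(f["T"]@np.vstack([r*d.ravel(),np.ones(u.size)]))[:3].T
    return X.reshape(480,640,3),f["p"].astype(int)
E
python3 - <<'E'
from h import *; import cv2
for n,(c0,c1,r0,r1) in dict(scene=(225,345,150,260),side=(245,345,225,345)).items():
    X,p=cloud(n); X=X[r0:r1,c0:c1]; p=p[r0:r1,c0:c1]; z=X[...,2]; mx=p.max(-1); sat=mx-p.min(-1)
    g=(z>262)&(z<310)&(mx<70); P=X[g]; print(n,"grip",g.sum(),P.min(0).round(),P.max(0).round(),P.mean(0).round(1))
    t=P[P[:,2]>297]; print(" gtop",len(t),t.mean(0).round(1) if len(t) else "", cv2.minAreaRect(t[:,:2].astype(np.float32)) if len(t) else "")
    for nm,m in dict(plate=(mx>170)&(sat<40)&(abs(z-238)<8),top=(abs(z-236)<9)&(sat<40),wax=(sat>70)&(z>240)&(z<268)).items():
        Q=X[m]; print(nm,len(Q),Q.mean(0).round(1),cv2.minAreaRect(Q[:,:2].astype(np.float32)))
E
```

```text
scene grip 160 [511.  18. 271.] [540.  33. 304.] [530.1  27.1 291.3]
 gtop 60 [528.2  25.9 301.7] ((525.5029907226562, 24.904781341552734), (26.344629287719727, 11.797810554504395), 9.968561172485352)
plate 1702 [556.9  -4.9 238.3] ((549.1288452148438, 13.082817077636719), (107.09498596191406, 204.8922576904297), 13.085077285766602)
top 2485 [557.4  10.  236.2] ((551.6657104492188, 14.281913757324219), (113.55350494384766, 205.6075897216797), 12.770790100097656)
wax 438 [588.3   3.5 254.1] ((553.5162353515625, -18.12396240234375), (94.61184692382812, 142.35238647460938), 13.329874992370605)
side grip 314 [509.  10. 262.] [539.  27. 303.] [524.2  16.1 287.6]
 gtop 90 [523.3  18.3 300.4] ((523.6430053710938, 19.35245704650879), (26.87657928466797, 14.118906021118164), 12.885390281677246)
plate 1532 [536.  -29.4 238.3] ((534.4215087890625, -20.664527893066406), (59.96653366088867, 148.02276611328125), 12.797843933105469)
top 3707 [547.8 -26.9 236. ] ((547.7777709960938, 5.0815277099609375), (115.49917602539062, 199.27804565429688), 13.45986557006836)
wax 363 [583.9  -3.7 256.8] ((584.2267456054688, -2.1593894958496094), (21.492280960083008, 73.9779281616211), 11.180859565734863)
```

```bash
python3 - <<'E'
import cv2,numpy as np
a=cv2.imread("pics/scene.png")[150:300,215:415]; b=cv2.imread("pics/side.png")[220:370,230:390]
cv2.imwrite("pics/crop.png",np.hstack([cv2.resize(a,(427,320),interpolation=2),cv2.resize(b,(341,320),interpolation=2)]))
E
```

```text
(no output)
```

View pics/crop.png

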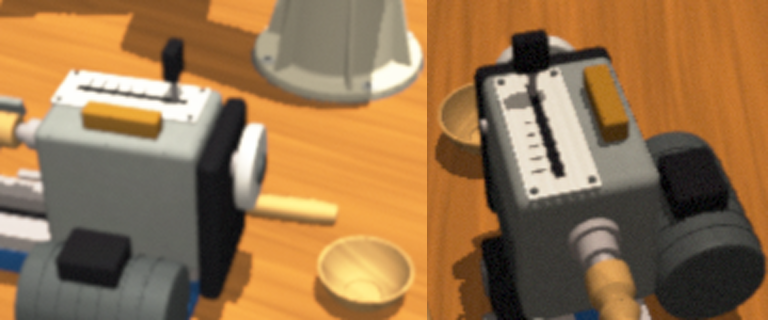

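The cropped view shows the grip standing at the plate's outer end, with the lathe yawed about 13°. That puts the grip centre near (524, 21, 283) and the push direction at about (0.225, -0.974). I'll shut the gripper, rise, and carry it round to the handwheel side.

The rows are not in the units I measure in: shifts go in shares of 0.6 m and turns go in shares of pi rad. I convert before sending: -0.26 m is -0.4333, -0.22 m is -0.3667, 0.14 rad is 0.0446.

Call:
move_arm(
  motion=[
    [0, 0, 0.0064, 0.0167, -0.0167, -0.0833, 0],
    [0, 0, 0.0127, 0.05, -0.05, -0.175, 0],
    [0, 0, 0.0191, 0.1, -0.1, -0.25, 0],
    [0, 0, 0.0255, 0.1667, -0.1667, -0.2833, 0],
    [0, 0, 0.0318, 0.2333, -0.2333, -0.2833, 0],
    [0, 0, 0.0382, 0.3, -0.3, -0.2833, 0],
    [0, 0, 0.0446, 0.3667, -0.3667, -0.2833, 0],
    [0, 0, 0.0446, 0.4333, -0.4333, -0.2833, 0],
  ],
  grip_force=60,
)

```text
clock: 1.1
eef_pos: [373.9, -245.7, 401.2]
tcp_rot: [-3.142, -0.0, 0.226]
contact_force: [0.9, -1.0, -0.3]
opening: 0.001
grasp_force: 0.0
```

To row units: -0.293 m is -0.4883, -0.29 m is -0.4833.

Call:
move_arm(
  motion=[
    [0, 0, 0, 0.05, -0.07, 0, 0],
    [0, 0, 0, 0.1, -0.1417, 0, 0],
    [0, 0, 0, 0.15, -0.2167, 0, 0],
    [0, 0, 0, 0.2, -0.2917, 0, 0],
    [0, 0, 0, 0.25, -0.3667, 0, 0],
    [0, 0, 0, 0.3, -0.4333, 0, 0],
    [0, 0, 0, 0.3333, -0.4833, 0, 0],
    [0, 0, 0, 0.3333, -0.4883, 0, 0],
  ],
)

```text
clock: 2.1
eef_pos: [502.9, 84.9, 400.6]
tcp_rot: [-3.141, 0.001, 0.23]
contact_force: [0.6, -0.7, 0.6]
opening: 0.001
grasp_force: 0.0
```

```bash
python3 - <<'E'
from rig import *
import numpy as np,cv2
s=sensors.sense(); print(s["eef_pos"].round(1) if hasattr(s["eef_pos"],"round") else s["eef_pos"],s["tcp_rot"])
out=[]
for n in ("wrist","scene","side"):
    c=camera_params(n); p,d=grab_frame(n)
    np.savez(f"{n}.npz",p=p,d=d,K=c["camera_matrix"],T=c["world_from_camera"])
    out.append(p)
cv2.imwrite("pics/wrist1.png",out[0][:,:,::-1])
from h import *
X,p=cloud("wrist"); z=X[...,2]; mx=p.max(-1)
g=(z>297)&(z<306)&(mx<70)&(abs(X[...,0]-525)<40)&(abs(X[...,1]-22)<35); P=X[g]
print(len(P),P.mean(0) if len(P) else"",cv2.minAreaRect(P[:,:2].astype(np.float32)) if len(P) else "")
m=(mx>170)&(mx-p.min(-1)<40)&(abs(z-238)<6); print(cv2.minAreaRect(X[m][:,:2].astype(np.float32)) if m.sum()>5 else m.sum())
E
```

```text
[502.9  84.9 400.6] [-3.14119652e+00  1.15647458e-03  2.29521317e-01]
0  
((554.1055297851562, -11.768943786621094), (104.75190734863281, 152.29794311523438), 13.142741203308105)
```

View pics/wrist1.png

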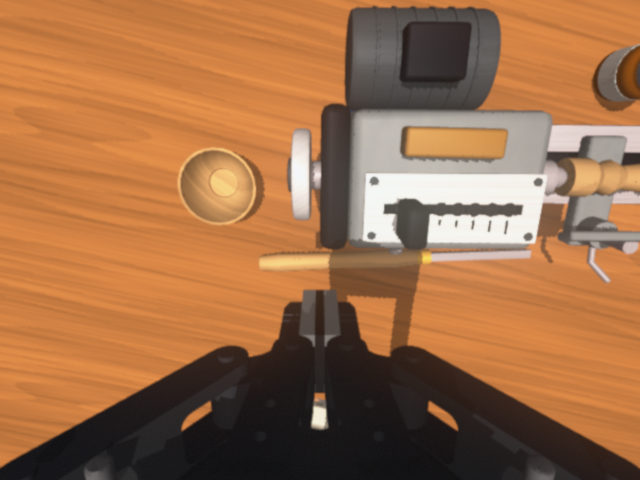

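The wrist view shows the grip at about (412,224) near the slot's outer end. The slot runs from column 384 to 522 along row 209, and the notch ticks sit at columns 440 to 506. Now I'll measure these.

```bash
python3 - <<'E'
from h import *
import cv2
X,p=cloud("wrist")
print("grip col depth z:",[(r,X[r,412].round(1).tolist(),p[r,412].max()) for r in range(196,252,6)])
f=np.load("wrist.npz");K,T=f["K"],f["T"]
a=.2275; L=np.array([[np.cos(a),np.sin(a)],[-np.sin(a),np.cos(a)]])
def ray(u,v,z):
    r=T[:3,:3]@np.linalg.inv(K)@[u,v,1]; return T[:3,3]+r*(z-T[2,3])/r[2]
for n,u,v in [("slot+",384,209),("slot-",522,209),("t1",440,226),("t5",506,226),("stem",408,209)]:
    P=ray(u,v,238); print(n,P.round(1),(L@P[:2]).round(1))
z=X[...,2]
for n in ("wrist","scene","side"):
    X,p=cloud(n);z=X[...,2];q=X[...,:2]@L.T
    m=(z>270)&(z<310)&(p.max(-1)<80)&(abs(X[...,0]-525)<30)&(abs(X[...,1]-22)<30)
    P=q[m]; print(n,m.sum(), np.percentile(P,[2,50,98],axis=0).round(1).tolist() if m.sum() else "", z[m].max() if m.sum() else "")
E
```

```text
grip col depth z: [(196, [537.5, 16.7, 237.5], np.int64(245)), (202, [539.6, 28.9, 284.5], np.int64(79)), (208, [537.8, 31.7, 298.5], np.int64(80)), (214, [534.4, 31.2, 300.9], np.int64(90)), (220, [530.7, 30.3, 301.7], np.int64(90)), (226, [526.3, 28.4, 299.6], np.int64(88)), (232, [522.4, 27.3, 300.0], np.int64(85)), (238, [518.5, 26.2, 300.4], np.int64(82)), (244, [514.4, 24.8, 300.1], np.int64(79)), (250, [430.9, -71.0, 13.7], np.int64(105))]
slot+ [521.9  36.1 238. ] [516.6 -82.6]
slot- [547.7 -74.3 238. ] [ 516.9 -195.9]
t1 [518.6 -13.4 238. ] [ 502.2 -130. ]
t5 [531.1 -66.9 238. ] [ 502.4 -184.9]
stem [526.4  16.9 238. ] [ 516.7 -102.3]
wrist 560 [[504.4, -99.1], [515.2, -87.4], [531.9, -86.6]] 301.8795768917572
scene 135 [[509.2, -99.5], [527.0, -92.8], [531.2, -88.3]] 305.11032948991226
side 305 [[501.1, -106.2], [514.6, -103.5], [529.4, -93.9]] 303.84217609069947
```

The lever is at about joint 0.006: its +y face is near lathe-aligned y' = -87, joint 0 is near y' = -90, and third would put the face at about -150. I'll descend beside it and leave a gap.

To row units: 0.123 m is 0.205, 0.11 m is 0.1833.

Call:
move_arm(
  motion=[
    [0, 0, 0, 0.0133, 0, 0.0667, 0],
    [0, 0, 0, 0.0133, 0, 0.1333, 0],
    [0, 0, 0, 0.0133, 0, 0.1833, 0],
    [0, 0, 0, 0.0133, 0, 0.205, 0],
    [0, 0, 0, 0.0133, 0, 0.205, 0],
    [0, 0, 0, 0.0133, 0.0167, 0.205, 0],
    [0, 0, 0, 0.0133, 0.03, 0.205, 0],
    [0, 0, 0, 0.0133, 0.0333, 0.205, 0],
  ],
)

```text
clock: 3.25
eef_pos: [515.4, 64.6, 279.0]
tcp_rot: [3.141, -0.001, 0.226]
contact_force: [-0.4, -0.0, 0.8]
opening: 0.0
grasp_force: 0.0
```

```bash
cat > m.py <<'E'
from rig import *
from h import *
import cv2,sys
a=.2275; L=np.array([[np.cos(a),np.sin(a)],[-np.sin(a),np.cos(a)]])
s=sensors.sense(); print("t",s["clock"],"tcp",(L@s["eef_pos"][:2]).round(1),"z",round(s["eef_pos"][2],1),"F",(L@s["contact_force"][:2]).round(2))
for n in ("scene","side","wrist"):
    c=camera_params(n); p,d=grab_frame(n); np.savez(f"{n}.npz",p=p,d=d,K=c["camera_matrix"],T=c["world_from_camera"])
    if len(sys.argv)>1: cv2.imwrite(f"pics/{n}_{sys.argv[1]}.png",p[:,:,::-1])
E
python3 m.py a; python3 - <<'E'
import cv2,numpy as np
a=cv2.imread("pics/scene_a.png")[120:270,215:415]; b=cv2.imread("pics/side_a.png")[180:330,210:370]
w=cv2.imread("pics/wrist_a.png")
cv2.imwrite("pics/crop2.png",np.vstack([np.hstack([cv2.resize(a,(427,320)),cv2.resize(b,(341,320))]),cv2.copyMakeBorder(cv2.resize(w,(360,270)),0,0,0,408,0)]))
E
```

```text
t 3.25 tcp [516.7 -53.3] z 279.0 F [-0.4   0.04]
```

View pics/crop2.png

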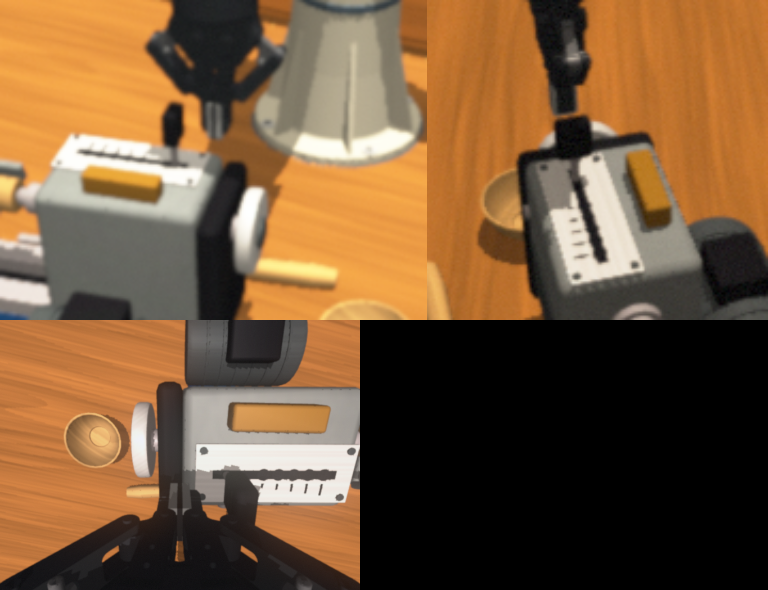

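The crop shows the shut fingertips just on the handwheel side of the grip, with the spreading knuckles above the grip top (about 20 mm clear). I'll move slowly into contact and along the neutral part.

To row units: 0.035 m is 0.0583, 0.024 m is 0.04.

Call:
move_arm(
  motion=[
    [0, 0, 0, 0, 0.01, 0, 0],
    [0, 0, 0, 0, 0.02, 0, 0],
    [0, 0, 0, 0, 0.0267, 0, 0],
    [0, 0, 0, 0, 0.0333, 0, 0],
    [0, 0, 0, 0, 0.04, 0, 0],
    [0, 0, 0, 0, 0.0467, 0, 0],
    [0, 0, 0, 0, 0.0533, 0, 0],
    [0, 0, 0, 0, 0.0583, 0, 0],
  ],
)

```text
clock: 4.4
eef_pos: [522.7, 31.0, 278.3]
tcp_rot: [-3.142, 0.0, 0.227]
contact_force: [-1.3, 0.3, 0.6]
opening: 0.001
grasp_force: 0.4
```

```bash
cat >> m.py <<'E'
# grip from side & scene: -y face / extents
for n in ("side","scene"):
    X,p=cloud(n);z=X[...,2];q=X[...,:2]@L.T
    m=(z>270)&(z<300)&(p.max(-1)<80)&(abs(q[...,0]-517)<10)&(q[...,1]<-60)&(q[...,1]>-190)
    P=q[m]; print(n,m.sum(), np.percentile(P[:,1],[2,10,50,90]).round(1) if m.sum() else "")
E
python3 m.py b; python3 - <<'E'
import cv2,numpy as np
a=cv2.imread("pics/scene_b.png")[120:270,215:415]; b=cv2.imread("pics/side_b.png")[180:330,210:370]
cv2.imwrite("pics/crop3.png",np.hstack([cv2.resize(a,(427,320)),cv2.resize(b,(341,320))]))
E
```

```text
t 4.4 tcp [516.2 -87.7] z 278.3 F [-1.19  0.55]
side 177 [-120.3 -119.4 -117.8 -111.3]
scene 71 [-110.5 -105.7 -100.8  -78.1]
```

View pics/crop3.png

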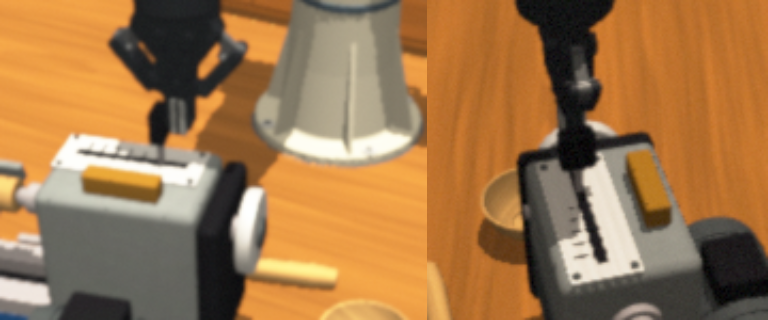

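Contact is made. The grip's far face moved from about -105 to -118.5, so the joint is now near 0.0205. I'll keep going in small steps, watching the force.

To row units: 0.009 m is 0.015, 0.008 m is 0.0133.

Call:
move_arm(
  motion=[
    [0, 0, 0, 0, 0.0033, 0, 0],
    [0, 0, 0, 0, 0.0067, 0, 0],
    [0, 0, 0, 0, 0.01, 0, 0],
    [0, 0, 0, 0, 0.0133, 0, 0],
    [0, 0, 0, 0, 0.015, 0, 0],
    [0, 0, 0, 0, 0.015, 0, 0],
  ],
)

```text
clock: 5.3
eef_pos: [524.7, 22.8, 278.3]
tcp_rot: [-3.141, 0.0, 0.227]
contact_force: [-1.0, 5.0, 1.7]
opening: -0.002
grasp_force: 2.4
```

To row units: 0.0015 m is 0.0025, 0.001 m is 0.0017.

Call:
move_arm(
  motion=[
    [0, 0, 0, 0, 0.0017, 0, 0],
    [0, 0, 0, 0, 0.0025, 0, 0],
    [0, 0, 0, 0, 0.0025, 0, 0],
  ],
)

```text
clock: 5.68
eef_pos: [525.2, 20.8, 278.3]
tcp_rot: [3.141, 0.0, 0.227]
contact_force: [-0.3, 2.3, 1.3]
opening: -0.003
grasp_force: 1.3
```

To row units: 0.0015 m is 0.0025, 0.001 m is 0.0017.

Call:
move_arm(
  motion=[
    [0, 0, 0, 0, 0.0017, 0, 0],
    [0, 0, 0, 0, 0.0025, 0, 0],
    [0, 0, 0, 0, 0.0025, 0, 0],
  ],
)

```text
clock: 6.05
eef_pos: [525.5, 19.3, 278.3]
tcp_rot: [3.141, 0.0, 0.227]
contact_force: [-0.8, 0.9, 1.1]
opening: 0.001
grasp_force: 0.6
```

To row units: 0.0015 m is 0.0025, 0.001 m is 0.0017.

Call:
move_arm(
  motion=[
    [0, 0, 0, 0, 0.0017, 0, 0],
    [0, 0, 0, 0, 0.0025, 0, 0],
    [0, 0, 0, 0, 0.0025, 0, 0],
  ],
)

```text
clock: 6.42
eef_pos: [525.8, 17.8, 278.3]
tcp_rot: [3.141, -0.0, 0.227]
contact_force: [-0.8, 0.5, -0.2]
opening: -0.001
grasp_force: 0.2
```

```bash
python3 m.py
```

```text
t 6.425 tcp [ 516.3 -101.2] z 278.3 F [-0.69  0.63]
side 182 [-133.2 -132.6 -131.1 -128.3]
scene 72 [-124.6 -118.6 -114.8  -90.8]
```

Call:
move_arm(
  motion=[
    [0, 0, 0, 0, 0.0033, 0, 0],
    [0, 0, 0, 0, 0.0067, 0, 0],
    [0, 0, 0, 0, 0.0083, 0, 0],
    [0, 0, 0, 0, 0.0083, 0, 0],
  ],
)

```text
clock: 7.08
eef_pos: [527.0, 13.0, 278.3]
tcp_rot: [3.142, -0.0, 0.227]
contact_force: [0.8, -0.0, -0.1]
opening: -0.001
grasp_force: 0.0
```

To row units: 0.0015 m is 0.0025, 0.001 m is 0.0017.

Call:
move_arm(
  motion=[
    [0, 0, 0, 0, 0.0017, 0, 0],
    [0, 0, 0, 0, 0.0025, 0, 0],
    [0, 0, 0, 0, 0.0025, 0, 0],
  ],
)

```text
clock: 7.45
eef_pos: [527.3, 11.7, 278.3]
tcp_rot: [3.142, 0.0, 0.227]
contact_force: [-0.3, -0.5, 0.2]
opening: 0.001
grasp_force: 0.0
```

To row units: 0.0015 m is 0.0025, 0.001 m is 0.0017.

Call:
move_arm(
  motion=[
    [0, 0, 0, 0, 0.0017, 0, 0],
    [0, 0, 0, 0, 0.0025, 0, 0],
    [0, 0, 0, 0, 0.0025, 0, 0],
  ],
)

```text
clock: 7.82
eef_pos: [527.6, 10.5, 278.3]
tcp_rot: [-3.141, -0.0, 0.227]
contact_force: [-0.8, 1.7, 0.4]
opening: 0.001
grasp_force: 1.0
```

To row units: 0.0015 m is 0.0025, 0.001 m is 0.0017.

Call:
move_arm(
  motion=[
    [0, 0, 0, 0, 0.0017, 0, 0],
    [0, 0, 0, 0, 0.0025, 0, 0],
    [0, 0, 0, 0, 0.0025, 0, 0],
  ],
)

```text
clock: 8.2
eef_pos: [527.8, 9.2, 278.3]
tcp_rot: [-3.141, 0.0, 0.227]
contact_force: [-1.8, 3.8, 0.6]
opening: -0.002
grasp_force: 2.4
```

```bash
python3 m.py
```

```text
t 8.2 tcp [ 516.3 -110.1] z 278.3 F [-0.86  4.06]
side 184 [-141.6 -141.  -139.6 -136.4]
scene 64 [-129.2 -125.6 -123.7  -99.7]
```

That was one click: the lever was free between 6.4 and 7.5 s, and I touched it again in notch 1 at about TCP y' = -108. Next is the second click.

Call:
move_arm(
  motion=[
    [0, 0, 0, 0, 0.0017, 0, 0],
    [0, 0, 0, 0, 0.0033, 0, 0],
    [0, 0, 0, 0, 0.0033, 0, 0],
  ],
)

```text
clock: 8.72
eef_pos: [528.4, 6.5, 278.3]
tcp_rot: [3.141, -0.0, 0.227]
contact_force: [-0.8, 1.9, 0.4]
opening: -0.002
grasp_force: 1.0
```

To row units: 0.0015 m is 0.0025, 0.001 m is 0.0017.

Call:
move_arm(
  motion=[
    [0, 0, 0, 0, 0.0017, 0, 0],
    [0, 0, 0, 0, 0.0025, 0, 0],
    [0, 0, 0, 0, 0.0025, 0, 0],
  ],
)

```text
clock: 9.1
eef_pos: [528.8, 5.1, 278.3]
tcp_rot: [3.141, 0.0, 0.227]
contact_force: [-2.1, 1.0, 0.0]
opening: 0.002
grasp_force: 0.4
```

To row units: 0.0015 m is 0.0025, 0.001 m is 0.0017.

Call:
move_arm(
  motion=[
    [0, 0, 0, 0, 0.0017, 0, 0],
    [0, 0, 0, 0, 0.0025, 0, 0],
    [0, 0, 0, 0, 0.0025, 0, 0],
  ],
)

```text
clock: 9.48
eef_pos: [529.1, 3.7, 278.3]
tcp_rot: [3.141, -0.0, 0.227]
contact_force: [-0.4, 0.3, -0.4]
opening: 0.0
grasp_force: 0.1
```

Call:
move_arm(
  motion=[
    [0, 0, 0, 0, 0.0017, 0, 0],
    [0, 0, 0, 0, 0.0025, 0, 0],
    [0, 0, 0, 0, 0.0025, 0, 0],
  ],
)

```text
clock: 9.85
eef_pos: [529.5, 2.4, 278.3]
tcp_rot: [3.141, -0.0, 0.227]
contact_force: [-0.1, -0.3, -0.2]
opening: -0.001
grasp_force: 0.0
```

```bash
python3 m.py
```

```text
t 9.85 tcp [ 516.3 -117.1] z 278.3 F [-0.15 -0.31]
side 209 [-154.4 -153.8 -151.9 -129.2]
scene 87 [-142.8 -138.4 -136.7 -108.2]
```

Second click: the far face is at -152, so the centre is at about joint 0.054. Now the third.

To row units: 0.007 m is 0.0117, 0.006 m is 0.01.

Call:
move_arm(
  motion=[
    [0, 0, 0, 0, 0.0033, 0, 0],
    [0, 0, 0, 0, 0.0067, 0, 0],
    [0, 0, 0, 0, 0.01, 0, 0],
    [0, 0, 0, 0, 0.0117, 0, 0],
    [0, 0, 0, 0, 0.0117, 0, 0],
  ],
)

```text
clock: 10.62
eef_pos: [530.9, -3.8, 278.3]
tcp_rot: [-3.14, 0.0, 0.227]
contact_force: [-1.2, 4.6, 1.4]
opening: -0.001
grasp_force: 2.5
```

To row units: 0.002 m is 0.0033, 0.001 m is 0.0017.

Call:
move_arm(
  motion=[
    [0, 0, 0, 0, 0.0017, 0, 0],
    [0, 0, 0, 0, 0.0033, 0, 0],
    [0, 0, 0, 0, 0.0033, 0, 0],
  ],
)

```text
clock: 11.0
eef_pos: [531.4, -6.4, 278.3]
tcp_rot: [3.141, 0.0, 0.227]
contact_force: [-0.7, 2.7, 1.7]
opening: -0.003
grasp_force: 1.5
```

To row units: 0.0015 m is 0.0025, 0.001 m is 0.0017.

Call:
move_arm(
  motion=[
    [0, 0, 0, 0, 0.0017, 0, 0],
    [0, 0, 0, 0, 0.0025, 0, 0],
    [0, 0, 0, 0, 0.0025, 0, 0],
  ],
)

```text
clock: 11.38
eef_pos: [531.8, -8.1, 278.3]
tcp_rot: [3.141, -0.0, 0.227]
contact_force: [-0.5, 1.3, 0.4]
opening: 0.0
grasp_force: 0.6
```

```bash
python3 m.py
```

```text
t 11.375 tcp [ 516.3 -127.8] z 278.3 F [-0.17  1.41]
side 188 [-159.7 -158.8 -157.5 -152.5]
scene 68 [-152.6 -144.2 -141.8 -117.4]
```

The lever is just short of the crest, so I'll go on in fine steps.

To row units: 0.0015 m is 0.0025, 0.001 m is 0.0017.

Call:
move_arm(
  motion=[
    [0, 0, 0, 0, 0.0017, 0, 0],
    [0, 0, 0, 0, 0.0025, 0, 0],
    [0, 0, 0, 0, 0.0025, 0, 0],
  ],
)

```text
clock: 11.9
eef_pos: [532.1, -9.4, 278.3]
tcp_rot: [3.141, -0.0, 0.227]
contact_force: [-1.0, 0.8, 0.1]
opening: 0.004
grasp_force: 0.3
```

Call:
move_arm(
  motion=[
    [0, 0, 0, 0, 0.0017, 0, 0],
    [0, 0, 0, 0, 0.0017, 0, 0],
    [0, 0, 0, 0, 0.0017, 0, 0],
  ],
)

```text
clock: 12.28
eef_pos: [532.4, -10.3, 278.3]
tcp_rot: [3.141, -0.0, 0.227]
contact_force: [0.6, -0.1, -0.1]
opening: 0.001
grasp_force: 0.0
```

```bash
python3 m.py
```

```text
t 12.275 tcp [ 516.3 -130.2] z 278.3 F [ 0.59 -0.26]
side 193 [-162.6 -161.8 -160.3 -149.1]
scene 71 [-153.8 -148.1 -144.6 -119.7]
```

Call:
move_arm(
  motion=[
    [0, 0, 0, 0, 0, 0, 0],
    [0, 0, 0, 0, 0, 0, 0],
  ],
)

```text
clock: 12.68
eef_pos: [532.3, -10.2, 278.3]
tcp_rot: [3.142, 0.0, 0.227]
contact_force: [0.3, -0.5, -0.0]
opening: -0.001
grasp_force: 0.0
```

```bash
python3 m.py
```

```text
t 12.675 tcp [ 516.3 -130. ] z 278.3 F [ 0.18 -0.6 ]
side 195 [-163.2 -161.8 -160.2 -148. ]
scene 81 [-154.8 -149.2 -145.1 -119.8]
```

The lever is balanced on the crest with no load, so it needs about another millimetre.

To row units: 0.001 m is 0.0017.

Call:
move_arm(
  motion=[
    [0, 0, 0, 0, 0.0017, 0, 0],
    [0, 0, 0, 0, 0.0017, 0, 0],
  ],
)

```text
clock: 13.08
eef_pos: [532.5, -11.3, 278.3]
tcp_rot: [3.142, 0.0, 0.227]
contact_force: [-0.2, 0.4, -0.6]
opening: 0.0
grasp_force: 0.0
```

```bash
python3 m.py
```

```text
t 13.075 tcp [ 516.3 -131.1] z 278.3 F [-0.11  0.46]
side 202 [-168.3 -167.8 -166.3 -144.9]
scene 96 [-159.9 -153.6 -150.9 -122.1]
```

Third click: the far face is at -166.3, which is joint 0.068. I'll back off towards the handwheel and rise.

To row units: -0.12 m is -0.2, -0.08 m is -0.1333.

Call:
move_arm(
  motion=[
    [0, 0, 0, 0, -0.0167, 0, 0],
    [0, 0, 0, 0, -0.05, 0, 0],
    [0, 0, 0, 0, -0.1, 0, 0],
    [0, 0, 0, 0, -0.125, -0.05, 0],
    [0, 0, 0, 0, -0.1333, -0.1333, 0],
    [0, 0, 0, 0, -0.1333, -0.2, 0],
    [0, 0, 0, 0, -0.1333, -0.2, 0],
  ],
)

```text
clock: 14.1
eef_pos: [515.5, 68.3, 401.7]
tcp_rot: [3.141, -0.006, 0.228]
contact_force: [-0.1, -0.5, -0.5]
opening: -0.004
grasp_force: 0.0
```

```bash
python3 m.py z
```

```text
t 14.1 tcp [517.6 -49.7] z 401.7 F [-0.16 -0.44]
side 172 [-168.6 -167.9 -166.6 -164.7]
scene 57 [-160.4 -158.5 -151.7 -150.8]
```

View pics/wrist_z.png

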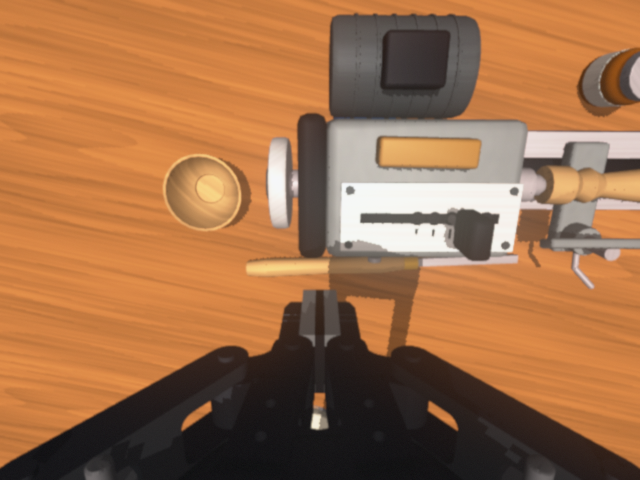

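The final view shows the lever at about (470,232), which parallax shifts outward, standing at the third tick (449). The arm is clear, and the wax, gouge, bowl and jar haven't been disturbed.

```bash
python3 -c "
from rig import order; print(order.sign_off())"
```

```text
the job is handed in; nothing more can be done
None
```

The speed lever is in the third notch: I counted three clicks, the cameras put it at about 0.068 m, and I handed the job in at about 14 s with the arm clear and the wax bar, gouge, bowl and jar untouched.

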